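Turn the biscuit that lies face down

ROBOT

A 7-joint arm with a two-finger parallel gripper is mounted at the origin on a cart in front of the work surface, level with it; the furniture and walls round the work are solid. World frame = base frame: x ahead of the robot, y to its left, z up, the work surface at z = 0. Lengths are in m, angles in rad, forces in N, time in s.
With the tool pointing down it reaches from about 0.4 to 0.85 m from the base axis. Payload 10.4 kg.
Tool frame: the origin (TCP) lies at the very end of the fingers, on their centre line; the grasp point (between the pads) lies r.grip_depth behind it (r.grip_depth is the distance from the TCP to the grasp point, in m); y points along the fingers, z is the direction in which the jaws open and shut, and the axes are right-handed (so a half turn about y gives the same grasp; the last joint's range is limited). The gripper opens to 87 mm and grips with 3 to 60 N. Pads are 19 mm wide; open, the fingers measure 117 mm over their backs; the gripper's body (75 mm by 190 mm) begins 51 mm behind the grasp point.
Start: joints at [-1.235, 0.332, -0.065, 1.46, 0.022, 1.35, -0.088], TCP at [0.219, 0.585, 0.223] pointing down, gripper open.
Joint ranges: [-2.6, 2.6], [-0.5, 2.12], [-1.47, 1.34], [0.16, 2.42], [-1.27, 4.41], [0.06, 2.06], [-2.6, 2.6]. Speed limits (rad/s): [2.22, 2.22, 2.79, 2.79, 3.14, 3.14, 3.14].

INTERFACE

Orientations are given as a unit quaternion [x, y, z, w].
In Python, from bench import r gives the robot as it stands.
- The arm moves only by the shell command python3 -m jog 'ROWS' [OPENING] [FORCE]. ROWS is JSON, a list of rows, each a list of 6 numbers: the shift along the tool's x, y, z in m, then the turn, a rotation vector about the tool's x, y, z in degrees. A call has 1 to 12 rows; each row shifts and turns the pose as measured when the row begins, along the tool's axes as they then stand; what a row does not reach is not made up. A row lasts 1/12 s, in which the tool goes at most 41.7 mm and 7.16 degrees, less where a joint would pass 70% of its speed; a pose out of reach is approached as far as the arm can. A call with a gripper value outside its range is refused whole. OPENING is the opening, from -1 (shut) to 1 (fully open), so that 0 is half open, set as the call begins (- or left out, the last holds). The fingers move at their own pace and stop on an object; FORCE is the grip in N (left out, the last holds). Time passes only in rows, so rows that do not move let the fingers close. It gives the time, the measured TCP pose, the force and the opening at its end, in the units of the state.
- r.read_state(): the state, without advancing time (a new reading comes with each control period).
- r.camera(name): name is "scene" or "top"; returns a dict with "image" (480x640x3 uint8, red, green, blue), "range_z" (480x640 float32, m along the optical axis (not along the pixel's ray), 0 where there is no reading), "K" (3x3 intrinsics, pixels), "R" (3x3) and "t" (3): a world point X has camera coordinates R X + t. Camera axes: x right, y down, z forward; pixel columns grow to the right and rows downward; lengths in m; the calibration is good to about 2 mm. A picture is of the moment at which its call begins.
- r.close_job(): hands the job in, once; it reports no verdict.
The state is a dict: "time": time; "joint_positions": joint angles; "joint_vel": joint speeds; "joint_torque": joint torques, N m; "ee_pos": TCP position; "eef_rot": TCP orientation; "ft_force": force on the tool from outside, world axes, zero at the start; "torque": the same for the moment, N m; "width": finger opening in m.
Only numpy, scipy, OpenCV 4.12 (cv2) and the standard library are available. Lean on these libraries where they do the work, as an engineer would, in place of code of your own. Each camera call takes 0.05 s, during which the arm holds its last target. There are 200 camera calls.

TASK

One of the two round biscuits at the front edge of the chopping board lies with its plain back up. Pick up the turner, slip its blade under the overhanging edge of that biscuit and tip it over so that it lies flat on the board with its stamped side up, then lay the turner down again, flat on its blade, and let go. Do not touch the biscuits with the gripper, and leave the other biscuit where it is.

Things in the scene. Friction and masses are not known exactly. Their poses are not given: they have to be found in the camera images.
- plain_biscuit: the biscuit to turn: rigid light-brown disc, 90 mm across, 10 mm thick, about 60 g, smooth plain back up at the start. It overhangs the board's front edge (towards the robot) by about 27 mm, 10 mm clear of the worktop; raised there, it pivots on its far edge without slipping much. Origin at the disc's centre; z is its axis, out of the plain back (up at first, down once turned).
- stamped_biscuit: the other biscuit, same size, at the same board edge about 160 mm beside the first, already right side up: its stamped face (a ring of short slots and dark docking holes) is up. Origin at the disc's centre; z points out of the stamped face. It stays as it is.
- board: green chopping board, fixed, 250 mm deep (x) by 360 mm wide (y), 10 mm thick. Origin at the centre of its underside, on the worktop; z up, x away from the robot, so its front edge is at x = -125 mm. A small steel bowl (72 mm across, 34 mm high) stands at the back of the board half-way along.
- turner: steel turner, 140 g, flat on its blade left of the board, wooden handle towards the robot. Origin: grip point at mid-height of the handle, 45 mm above the blade's underside; x along the handle to the blade, z up. Handle level, 20 mm wide, 18 high, x = -65 to 25 mm. A bent neck leads down to the level blade: 2 mm thick, 70 wide, x = 55 to 135 mm (front edge), underside at z = -45 mm.
Mind the look-alikes: they are no part of the job. What is shaped like the stamped_biscuit but purple is not meant.

How it is judged:
On the way:
1. the turner holds the biscuit tipped up (between 30 and 130 degrees) (angle between plain_biscuit's own z axis and vertical between 0.52 and 2.27 rad and contact force between turner and plain_biscuit above 0.03 N), for 0.1 s.
At the end, for the whole second after the job is handed in: The biscuit lies flat (within 10 degrees) on the chopping board with its stamped side up, its centre on the board; the other biscuit lies stamped side up within 20 mm of where it was; the turner lies flat on its blade (within 10 degrees) on the worktop or the board, clear of the biscuit (angle between plain_biscuit's own z axis and vertical above 2.967 rad and x of plain_biscuit in the frame of board between -0.125 and 0.125 m and y of plain_biscuit in the frame of board between -0.18 and 0.18 m and z of plain_biscuit in the frame of board between 0.01 and 0.022 m and contact force between turner and plain_biscuit below 0.02 N and angle between each of stamped_biscuit, turner's own z axis and vertical below 0.17 rad and distance of stamped_biscuit from where it was at the start of the episode below 0.02 m and height (world z) of turner between 0.03 and 0.062 m); the robot touches nothing.
It fails at once if the gripper or the arm touches a biscuit (contact force between any of the fingers, the arm and plain_biscuit above 0.3 N or contact force between any of the fingers, the arm and stamped_biscuit above 0.3 N).
It fails at once if the other biscuit is moved by more than 20 mm or tipped up (distance of stamped_biscuit from where it was at the start of the episode above 0.02 m or angle between stamped_biscuit's own z axis and vertical above 0.3 rad).
It also fails if it takes over 54 s, if anything falls off the work surface, if the arm or the gripper's body presses on something with over 40 N, if the wrist force passes 120 N, or if a joint passes its speed limit or range.

## Working session

There is one attempt and no reset: what is moved stays moved. The work goes in short steps, Python scripts to look and compute and a shell command to move; the robot and the scene stay as the last step left them, time stands still between calls to the robot, and variables do not carry over. Pictures are saved under pics/ and viewed, about 8 in all and at most 12, crops included, and the job is handed in when it is done.

```bash
ls; mkdir -p pics; cat > h.py <<'E'
import numpy as np, cv2
from bench import r
def snap(n,f=None):
    c=r.camera(n); 
    if f: cv2.imwrite(f,c["image"][:,:,::-1])
    return c
def pt(c,u,v):
    z=c["range_z"][int(v),int(u)]; p=np.linalg.inv(c["K"])@[u,v,1]*z
    return c["R"].T@(p-c["t"])
def ray(c,u,v,h):
    d=c["R"].T@np.linalg.inv(c["K"])@[u,v,1]; o=-c["R"].T@c["t"]
    return o+d*(h-o[2])/d[2]
E
python3 - <<'E'
from h import *
for n in("scene","top"):
    c=snap(n,f"pics/{n}0.png"); print(n,c["K"].round(1).tolist(),(-c["R"].T@c["t"]).round(3),c["R"].round(3).tolist())
s=r.read_state();print(s, r.grip_depth)
E
```

```text
pics
scene [[502.9, 0.0, 313.2], [0.0, 502.9, 239.5], [0.0, 0.0, 1.0]] [ 0.344 -0.275  0.705] [[0.901, -0.434, 0.013], [-0.324, -0.691, -0.646], [0.29, 0.578, -0.763]]
top [[564.0, 0.0, 322.2], [0.0, 564.0, 234.2], [0.0, 0.0, 1.0]] [0.421 0.22  1.151] [[-0.028, -0.999, 0.015], [-0.988, 0.025, -0.152], [0.152, -0.019, -0.988]]
{'time': 0.1, 'joint_positions': array([-1.23458247,  0.33277321, -0.06468828,  1.46082833,  0.02160557,
        1.34992184, -0.08847553]), 'joint_vel': array([-1.44848078e-04, -2.02306541e-03,  7.51334048e-05, -3.59224124e-04,
        5.88804008e-04,  8.47868084e-04, -1.17583389e-03]), 'joint_torque': array([ 1.00921388e-03, -6.24533987e+01,  2.46021064e-02, -3.90719783e+01,
       -6.13882206e-02,  3.66321404e-02,  8.79807340e-05]), 'ee_pos': array([0.21936957, 0.58487332, 0.22186947]), 'eef_rot': array([ 0.69619271, -0.12622377,  0.12611389, -0.69532622]), 'ft_force': array([ 0.45644924, -0.68793045, -0.45195991]), 'torque': array([-0.02776054, -0.01050099, -0.05645105]), 'width': 0.08698071431406726} 0.0187
```

View pics/scene0.png

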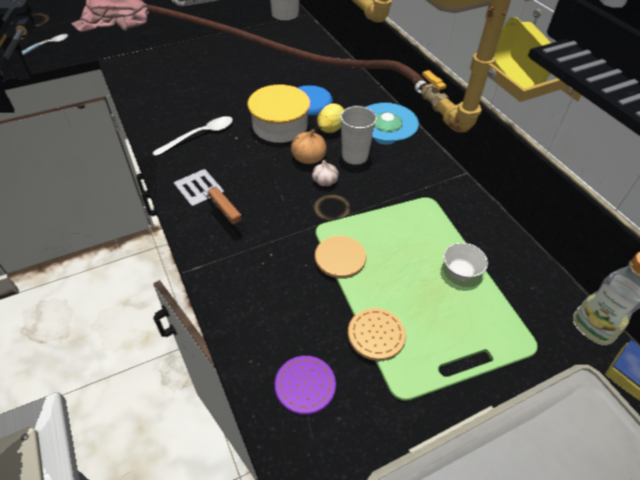

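View pics/top0.png

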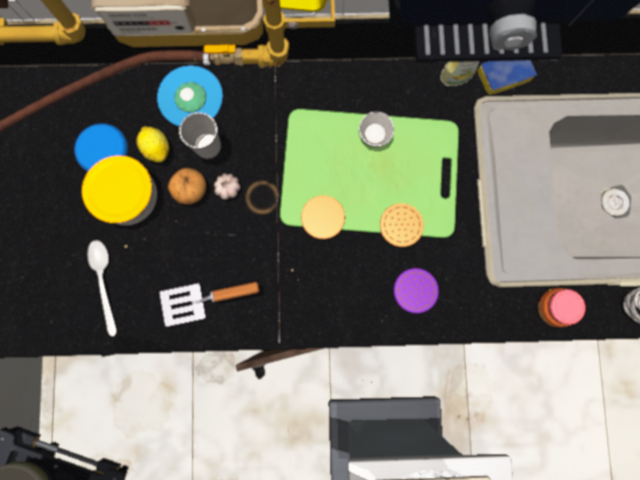

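The scene view shows the plain biscuit at (340,257), the stamped one at (377,333), the purple decoy at (305,384) and the turner at (205,195). In the top view these are at (323,217), (402,225), (416,290) and (210,300). Next I'll measure them in both views.

```bash
cat > m.py <<'E'
from h import *
S=r.camera("scene");T=r.camera("top")
def blob(c,lo,hi,box):
    h=cv2.cvtColor(c["image"],cv2.COLOR_RGB2HSV); m=cv2.inRange(h,lo,hi)
    k=np.zeros_like(m);x0,y0,x1,y1=box;k[y0:y1,x0:x1]=m[y0:y1,x0:x1]
    cs,_=cv2.findContours(k,cv2.RETR_EXTERNAL,cv2.CHAIN_APPROX_NONE)
    return max(cs,key=cv2.contourArea),k
def cloud(c,k):
    v,u=np.nonzero(k); z=c["range_z"][v,u]; ok=z>0
    p=(np.linalg.inv(c["K"])@np.stack([u,v,np.ones_like(u)])*z)[:,ok].T
    return (p-c["t"])@c["R"]
def tri(a,b):
    A=[];
    for c,(u,v) in((S,a),(T,b)):
        P=c["K"]@np.c_[c["R"],c["t"]]; A+=[u*P[2]-P[0],v*P[2]-P[1]]
    X=np.linalg.svd(np.array(A))[2][-1]; return X[:3]/X[3]
E
python3 - <<'E'
from m import *
def proj(c,X): p=c["K"]@(c["R"]@np.array(X)+c["t"]); return (p[:2]/p[2]).round(0),p[2].round(2)
print(proj(T,[.219,.585,.223]),proj(T,[0,0,0]))
B=((5,90,120),(22,255,255))
for nm,bs,bt in(("plain",(310,230,370,280),(295,190,350,242)),("stamp",(340,300,412,365),(372,200,428,250)),("handle",(205,180,245,230),(208,278,262,306))):
    out=[]
    for c,b in((S,bs),(T,bt)):
        lo,hi=B if nm!="handle" else ((0,80,50),(20,255,255))
        k,m=blob(c,lo,hi,b); 
        if nm!="handle": e=cv2.fitEllipse(k)
        else: e=cv2.minAreaRect(k)
        P=cloud(c,m); out.append(e[0])
        print(nm,np.round(e[0],1),np.round(e[1],1),round(e[2],1),"cloud med",np.median(P,0).round(4),"min",np.percentile(P,2,0).round(3),"max",np.percentile(P,98,0).round(3))
        if nm=="handle":
            top=P[P[:,2]>np.percentile(P[:,2],60)-.004]; v=np.linalg.svd(P[:,:2]-P[:,:2].mean(0))[2][0]; print("dir",v,np.degrees(np.arctan2(*v[::-1])))
            q=(P[:,:2]-P[:,:2].mean(0))@v; print("len",np.ptp(q),P.mean(0))
    print("tri",tri(*out).round(4))
for nm,c,b in(("bladeS",S,(172,165,225,205)),("bladeT",T,(155,280,206,330))):
    k,m=blob(c,(0,0,120),(180,70,255),b); P=cloud(c,m); R=cv2.minAreaRect((P[:,:2]*1000).astype(np.float32)); print(nm,np.round(cv2.boxPoints(R)),R[1:],np.median(P,0).round(4))
k,m=blob(T,(35,60,80),(80,255,255),(270,100,470,245)); P=cloud(T,m); R=cv2.minAreaRect((P[:,:2]*1000).astype(np.float32)); print("board",np.round(cv2.boxPoints(R)),R,np.median(P,0).round(4))
c=cv2.resize(S["image"][225:415,260:430],None,fx=3,fy=3); d=cv2.resize(T["image"][180:320,150:440],None,fx=1.76,fy=1.76)
w=np.zeros((c.shape[0]+0,510,3),np.uint8);w[:,:c.shape[1]]=c[:, :510]
e=np.zeros((c.shape[0]+d.shape[0],510,3),np.uint8);e[:c.shape[0]]=w;e[c.shape[0]:,:d.shape[1]]=d[:,:510]
cv2.imwrite("pics/crop.png",cv2.resize(e,None,fx=.72,fy=.72)[:,:,::-1])
E
```

```text
(array([ 83., 459.]), np.float64(0.88)) (array([435., 541.]), np.float64(1.08))
plain [339.9 255.8] [39.1 50.5] 96.1 cloud med [0.6304 0.191  0.0187] min [0.592 0.152 0.015] max [0.67  0.233 0.021]
plain [322.7 217.2] [42.1 42.7] 23.3 cloud med [0.6304 0.1963 0.0203] min [0.591 0.157 0.015] max [0.67  0.236 0.025]
tri [0.6324 0.196  0.0118]
stamp [376.2 333.5] [49.  57.4] 108.0 cloud med [0.6099 0.0315 0.0188] min [ 0.571 -0.007  0.016] max [0.65  0.073 0.021]
stamp [401.2 225. ] [42. 43.] 136.8 cloud med [0.6098 0.0368 0.0202] min [ 0.571 -0.003  0.015] max [0.65  0.076 0.025]
tri [0.612  0.0351 0.0111]
handle [224.7 204.9] [43.  13.7] 49.1 cloud med [0.4832 0.3633 0.0516] min [ 0.469  0.324 -0.002] max [0.508 0.418 0.055]
dir [ 0.09737292 -0.99524797] -84.41208860761971
len 0.1199772471642887 [0.48419887 0.36404205 0.04680828]
handle [235.8 291. ] [12.8 46.9] 78.0 cloud med [0.4832 0.3705 0.0534] min [ 0.467  0.328 -0.002] max [0.503 0.414 0.058]
dir [-0.1671755   0.98592715] 99.62363705696234
len 0.09712913086783018 [0.48368943 0.37054924 0.04439527]
tri [0.4843 0.3707 0.0417]
bladeS [[420. 521.]
 [443. 388.]
 [515. 401.]
 [492. 533.]] ((73.271484375, 134.1053466796875), 9.925390243530273) [4.577e-01 4.853e-01 4.000e-04]
bladeT [[418. 519.]
 [435. 427.]
 [507. 440.]
 [491. 532.]] ((73.48231506347656, 94.2340316772461), 10.196198463439941) [0.462  0.4827 0.0022]
board [[ 581.  -76.]
 [ 838. -103.]
 [ 877.  263.]
 [ 620.  290.]] ((728.7682495117188, 93.32865905761719), (368.0736389160156, 258.6142578125), 83.8728256225586) [0.7335 0.1037 0.0095]
```

View pics/crop.png

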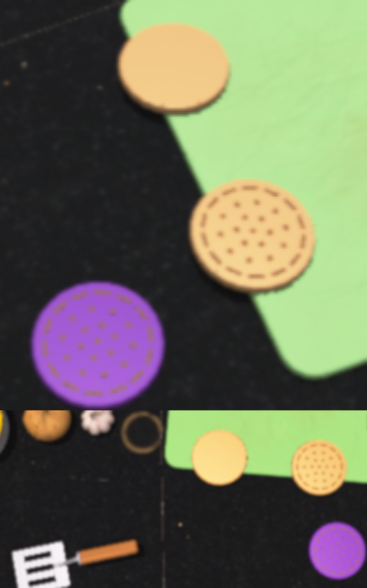

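Candidates:
- The plain biscuit at top (323,217), centre about (0.630,0.194), with no holes on its upper face. This is the target.
- The stamped biscuit at top (401,225), which must stay where it is.
- The purple disc at top (416,290), a decoy.
- The white spoon at top (105,285), which is not the turner. The turner is at top (210,300), with its grip point about (0.479,0.388) and its heading about 100°.

The close crop confirms the choice, and the heights (0.019–0.020 for the biscuit tops, 0.053 for the handle top) match the text.

```bash
cat > d.py <<'E'
# usage: d.py X Y Z zyaw_deg : remaining shift in tool axes & rotvec (deg) for a tool-down target
import sys,numpy as np
from bench import r
from scipy.spatial.transform import Rotation as R
x,y,z,a=map(float,sys.argv[1:5]); a=np.radians(a)
s=r.read_state(); C=R.from_quat(s["eef_rot"]); zz=np.array([np.cos(a),np.sin(a),0]); yy=np.array([0,0,-1.]); G=R.from_matrix(np.c_[np.cross(yy,zz),yy,zz])
print("t",round(s["time"],2),"p",s["ee_pos"].round(4),"w",round(s["width"],4),"F",s["ft_force"].round(1),"j",s["joint_positions"].round(2))
print("shift now-axes",C.inv().apply(np.array([x,y,z])-s["ee_pos"]).round(4),"goal-axes",G.inv().apply(np.array([x,y,z])-s["ee_pos"]).round(4),"rot",(C.inv()*G).as_rotvec(degrees=True).round(1))
E
python3 -m jog '[[0,0.005,0,0,6.6,0],[0,0.005,0,0,6.6,0],[0,0.005,0,0,6.6,0],[0,0.005,0,0,6.6,0],[0,0.005,0,0,6.6,0],[0,0.005,0,0,6.6,0],[0,0.005,0,0,6.6,0],[0,0.005,0,0,6.6,0],[0,0.005,0,0,6.6,0]]' 1
python3 d.py .479 .388 .12 10
```

```text
time: 0.95
ee_pos: [0.2194, 0.5844, 0.1744]
eef_rot: [0.532, -0.466, 0.467, -0.531]
ft_force: [0.7, -0.8, -0.4]
width: 0.0874
t 0.95 p [0.2194 0.5844 0.1744] w 0.0874 F [ 0.7 -0.8 -0.4] j [-1.35  0.36  0.08  1.53 -0.03  1.26 -1.13]
shift now-axes [0.2285 0.0546 0.2318] goal-axes [0.2385 0.0544 0.2216] rot [ 0.1 -2.5  0.1]
```

```bash

python3 -m jog '[[0.025,0.004,0.025,0,-2.5,0],[0.025,0.005,0.025,0,0,0],[0.025,0.005,0.025,0,0,0],[0.025,0.005,0.025,0,0,0],[0.025,0.005,0.025,0,0,0],[0.025,0.005,0.025,0,0,0],[0.025,0.005,0.025,0,0,0],[0.025,0.005,0.022,0,0,0],[0.02,0.005,0.015,0,0,0]]'
python3 d.py .479 .388 .12 10
```

```text
time: 1.7
ee_pos: [0.4645, 0.3987, 0.1255]
eef_rot: [0.544, -0.455, 0.453, -0.54]
ft_force: [0.3, 1.1, 0.4]
width: 0.0871
t 1.7 p [0.4645 0.3987 0.1255] w 0.0871 F [0.3 1.1 0.4] j [-0.95  0.38  0.21  1.62 -0.09  1.16 -0.54]
shift now-axes [0.013  0.0054 0.0124] goal-axes [0.013  0.0055 0.0124] rot [0.3 0.  0.1]
```

```bash

python3 -m jog '[[0.013,0.005,0.012,0.3,0,0],[0,0.02,0,0,0,0],[0,0.02,0,0,0,0],[0,0.02,0,0,0,0],[0,0.02,0,0,0,0],[0,0.01,0,0,0,0],[0,0.003,0,0,0,0]]'
python3 d.py .479 .388 .026 10
```

```text
time: 2.28
ee_pos: [0.4879, 0.3776, 0.0233]
eef_rot: [0.539, -0.456, 0.46, -0.538]
ft_force: [-0.4, -0.2, 0.3]
width: 0.0872
t 2.28 p [0.4879 0.3776 0.0233] w 0.0872 F [-0.4 -0.2  0.3] j [-0.9   0.5   0.21  1.69 -0.12  0.96 -0.49]
shift now-axes [-0.0117 -0.0028 -0.0071] goal-axes [-0.0118 -0.0027 -0.0069] rot [-0.2 -0.8  0.3]
```

```bash

python3 -m jog '[[-0.011,-0.003,-0.007,0,-0.8,0],[0,0,0,0,0,0]]'
python3 d.py .479 .388 .026 10
python3 -m jog '[[0,0,0,0,0,0],[0,0,0,0,0,0],[0,0,0,0,0,0],[0,0,0,0,0,0],[0,0,0,0,0,0],[0,0,0,0,0,0],[0,0,0,0,0,0],[0,0,0,0,0,0]]' -1 50
python3 d.py .479 .388 .026 10
python3 -c "
from h import *
snap('scene','pics/s1.png')"
```

```text
time: 2.45
ee_pos: [0.4781, 0.3879, 0.0261]
eef_rot: [0.543, -0.452, 0.456, -0.541]
ft_force: [0.4, 1.3, 0.1]
width: 0.087
t 2.45 p [0.4781 0.3879 0.0261] w 0.087 F [0.4 1.3 0.1] j [-0.92  0.49  0.21  1.69 -0.11  0.97 -0.5 ]
shift now-axes [0.     0.0001 0.0009] goal-axes [0.     0.0001 0.0009] rot [-0.1  0.1  0.3]
time: 3.12
ee_pos: [0.4794, 0.3911, 0.0314]
eef_rot: [-0.54, 0.452, -0.456, 0.544]
ft_force: [-0.2, -0.0, -0.1]
width: 0.0417
t 3.12 p [0.4794 0.3911 0.0314] w 0.0417 F [-0.2 -0.  -0.1] j [-0.92  0.49  0.21  1.69 -0.11  0.97 -0.5 ]
shift now-axes [ 0.003   0.0054 -0.001 ] goal-axes [ 0.003   0.0054 -0.001 ] rot [-0.4  0.2  0. ]
```

View pics/s1.png

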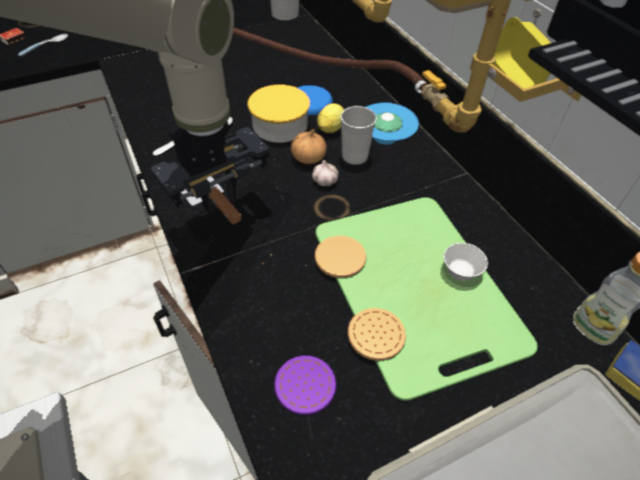

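The turner's handle sits between the fingers at about (222,203). The gripper is still closing.

```bash

python3 -m jog '[[0,0,0,0,0,0],[0,0,0,0,0,0],[0,0,0,0,0,0],[0,0,0,0,0,0],[0,0,0,0,0,0],[0,0,0,0,0,0],[0,0,0,0,0,0],[0,0,0,0,0,0]]'
python3 d.py .479 .388 .026 10
```

```text
time: 3.83
ee_pos: [0.4794, 0.3907, 0.0311]
eef_rot: [-0.541, 0.452, -0.456, 0.544]
ft_force: [-0.2, 0.4, 0.9]
width: 0.0196
t 3.83 p [0.4794 0.3907 0.0311] w 0.0196 F [-0.2  0.4  0.9] j [-0.92  0.49  0.21  1.69 -0.11  0.97 -0.5 ]
shift now-axes [ 0.0026  0.0051 -0.0009] goal-axes [ 0.0026  0.0051 -0.0009] rot [-0.4  0.2  0.1]
```

Width is 19.6 mm, so the handle is gripped. Next: lift, then turn.

```bash

python3 -m jog '[[0,-0.01,0,0,0,0],[0,-0.02,0,0,0,0],[0,-0.02,0,0,0,0],[0,-0.015,0,0,0,0],[0,-0.005,0,0,3,0],[0,0,0,0,5,0],[0,0,0,0,5,0],[0,0,0,0,5,0],[0,0,0,0,5,0],[0,0,0,0,5,0],[0,0,0,0,5,0],[0,0,0,0,5,0]]'
python3 -m jog '[[0,0,0,0,5,0],[0,0,0,0,5,0],[0,0,0,0,5,0],[0,0,0,0,5,0],[0,0,0,0,5,0],[0,0,0,0,5,0],[0,0,0,0,5,0],[0,0,0,0,5,0],[0,0,0,0,5,0],[0,0,0,0,5,0],[0,0,0,0,5,0],[0,0,0,0,3,0]]'
python3 d.py .4242 .2151 .081 -96
```

```text
time: 4.83
ee_pos: [0.4782, 0.3893, 0.1109]
eef_rot: [0.355, -0.609, 0.612, -0.359]
ft_force: [0.0, -0.7, -0.9]
width: 0.0197
time: 5.83
ee_pos: [0.4763, 0.3891, 0.118]
eef_rot: [0.005, 0.708, -0.707, -0.002]
ft_force: [-0.9, 0.3, -1.4]
width: 0.0195
t 5.83 p [0.4763 0.3891 0.118 ] w 0.0195 F [-0.9  0.3 -1.4] j [-1.18  0.42  0.53  1.65 -0.23  1.14 -2.17]
shift now-axes [0.0506 0.0365 0.1745] goal-axes [0.0336 0.037  0.1785] rot [ 0.1  5.4 -0.2]
```

```bash

python3 -m jog '[[0.004,0.002,0.02,0,1.5,0],[0.004,0.004,0.022,0,1.5,0],[0.004,0.004,0.022,0,1,0],[0.004,0.004,0.022,0,1,0],[0.004,0.004,0.022,0,0,0],[0.004,0.004,0.022,0,0,0],[0.004,0.004,0.015,0,0,0],[0,0,0.01,0,0,0],[0,0,0,0,0,0]]'
python3 d.py .4242 .2151 .081 -96
python3 -c "
from h import *
snap('scene','pics/s2.png');snap('top','pics/t2.png')
a=cv2.imread('pics/s2.png')[130:420,130:530];b=cv2.imread('pics/t2.png')[120:410,120:520]
cv2.imwrite('pics/c2.png',np.vstack([a,b]))"
```

```text
time: 6.58
ee_pos: [0.4335, 0.2322, 0.0943]
eef_rot: [0.037, 0.708, -0.704, -0.036]
ft_force: [-0.4, 0.1, -1.1]
width: 0.0194
t 6.58 p [0.4335 0.2322 0.0943] w 0.0194 F [-0.4  0.1 -1.1] j [-1.15  0.17  0.62  1.99 -0.12  1.01 -2.15]
shift now-axes [0.0075 0.0131 0.0181] goal-axes [0.0075 0.0133 0.018 ] rot [ 0.4  0.1 -0.1]
```

View pics/c2.png

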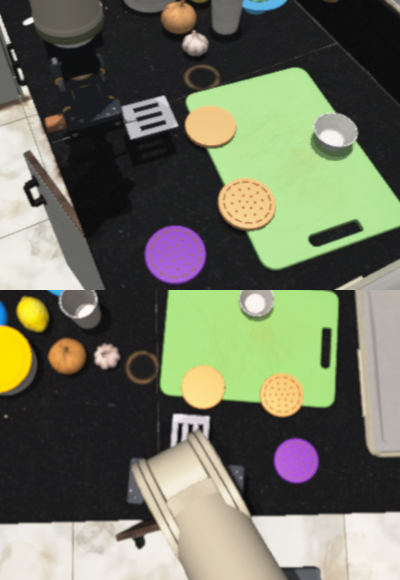

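The turner is held level, with its blade at scene (280,247) and top (310,262), pointing at the plain biscuit. I'll move to the approach pose, then measure the blade.

```bash

python3 -m jog '[[0.006,0.01,0.016,0.4,0,0],[0.001,0.002,0.002,0,0,0],[0,0,0,0,0,0]]'
cat > b.py <<'E'
from m import *
from scipy.spatial.transform import Rotation as Ro
s=r.read_state(); q=Ro.from_quat(s["eef_rot"]); p=s["ee_pos"]
h=p[2]-.029   # expected blade top
for c,n in((S,"S"),(T,"T")):
    m=cv2.inRange(cv2.cvtColor(c["image"],cv2.COLOR_RGB2HSV),(0,0,90),(180,80,255))
    v,u=np.nonzero(m); z=c["range_z"][v,u]; P=(np.linalg.inv(c["K"])@np.stack([u,v,np.ones_like(u)])*z).T; P=(P-c["t"])@c["R"]
    L=q.inv().apply(P-p)  # tool axes: fwd=-x, up=-y
    ok=(L[:,0]<-.05)&(L[:,0]>-.15)&(abs(L[:,2])<.05)&(abs(P[:,2]-h)<.015)
    L=L[ok];P=P[ok]
    A=np.c_[L[:,[0,2]],np.ones(len(L))]; f=np.linalg.lstsq(A,L[:,1],rcond=None)[0]
    R=cv2.minAreaRect((L[:,[0,2]]*1000).astype(np.float32))
    print(n,len(L),"tipfwd",-np.percentile(L[:,0],[.5,2]).round(4),"lat",np.percentile(L[:,2],[1,99]).round(4),"top z med",np.median(P[:,2]).round(4),"exp",round(h,4),"slope fwd,lat deg",np.degrees(f[:2]).round(1),"rect",R)
E
python3 d.py .4242 .2151 .081 -96; python3 b.py
```

```text
time: 6.93
ee_pos: [0.4266, 0.2215, 0.0836]
eef_rot: [0.036, 0.707, -0.705, -0.032]
ft_force: [0.3, 0.6, -1.6]
width: 0.0197
t 6.93 p [0.4266 0.2215 0.0836] w 0.0197 F [ 0.3  0.6 -1.6] j [-1.15  0.15  0.62  2.03 -0.11  0.99 -2.14]
shift now-axes [0.0018 0.0026 0.0066] goal-axes [0.0017 0.0026 0.0066] rot [ 0.2  0.4 -0.3]
S 1273 tipfwd [0.1351 0.134 ] lat [-0.034   0.0356] top z med 0.0535 exp 0.0547 slope fwd,lat deg [-0.6  0.1] rect ((-95.28477478027344, 0.43202972412109375), (81.99710083007812, 72.19048309326172), 1.4718459844589233)
T 661 tipfwd [0.1333 0.1329] lat [-0.0354  0.0336] top z med 0.0552 exp 0.0547 slope fwd,lat deg [0.6 0.6] rect ((-97.68827819824219, -0.7900314331054688), (71.8392105102539, 70.19794464111328), 0.27605459094047546)
```

```bash

python3 -m jog '[[0.001,0.01,0.006,0.2,0.4,0],[0,0.012,0,0,0,0],[0,0.012,0,0,0,0],[0,0.008,0,0,0,0],[0,0.002,0,0,0,0],[0,0,0,0,0,0]]'
python3 d.py .4719 .2099 .0345 -96
```

```text
time: 7.53
ee_pos: [0.4269, 0.2176, 0.0372]
eef_rot: [-0.039, -0.706, 0.706, 0.034]
ft_force: [-0.4, 0.1, -1.3]
width: 0.0195
t 7.53 p [0.4269 0.2176 0.0372] w 0.0195 F [-0.4  0.1 -1.3] j [-1.12  0.23  0.61  2.07 -0.17  0.88 -2.09]
shift now-axes [-0.0455  0.0031  0.0031] goal-axes [-0.0456  0.0027  0.003 ] rot [-0.   0.1 -0.4]
```

```bash

python3 -m jog '[[0,0.003,0.003,0,0,-0.4],[-0.005,0,0,0,0,0],[-0.008,0,0,0,0,0],[-0.008,0,0,0,0,0],[-0.004,0,0,0,0,0],[0,0,0,0,0,0]]'
python3 d.py .4719 .2099 .0345 -96
```

```text
time: 8.03
ee_pos: [0.4557, 0.2121, 0.0355]
eef_rot: [0.037, 0.707, -0.706, -0.036]
ft_force: [-0.4, 0.6, -2.2]
width: 0.0196
t 8.03 p [0.4557 0.2121 0.0355] w 0.0196 F [-0.4  0.6 -2.2] j [-1.07  0.29  0.61  2.01 -0.21  0.9  -2.02]
shift now-axes [-0.0163  0.001   0.0005] goal-axes [-0.0163  0.001   0.0005] rot [ 0.1  0.1 -0.1]
```

```bash

python3 -m jog '[[0,0.0015,0,0,0,0],[-0.006,0,0,0,0,0],[-0.006,0,0,0,0,0],[-0.003,0,0,0,0,0],[0,0,0,0,0,0]]'
python3 d.py .4719 .2099 .0345 -96
python3 -c "
from h import *
a=snap('scene')['image'][205:315,225:385];b=snap('top')['image'][165:275,240:400]
cv2.imwrite('pics/c3.png',cv2.resize(np.vstack([a,b]),None,fx=2.5,fy=2.5,interpolation=2)[:,:,::-1])"
```

```text
time: 8.45
ee_pos: [0.4727, 0.2104, 0.0341]
eef_rot: [0.037, 0.707, -0.706, -0.035]
ft_force: [0.9, -0.1, -1.7]
width: 0.0197
t 8.45 p [0.4727 0.2104 0.0341] w 0.0197 F [ 0.9 -0.1 -1.7] j [-1.04  0.33  0.61  1.97 -0.24  0.91 -1.98]
shift now-axes [ 0.0007 -0.0004  0.0006] goal-axes [ 0.0007 -0.0004  0.0006] rot [ 0.1  0.1 -0.2]
```

View pics/c3.png

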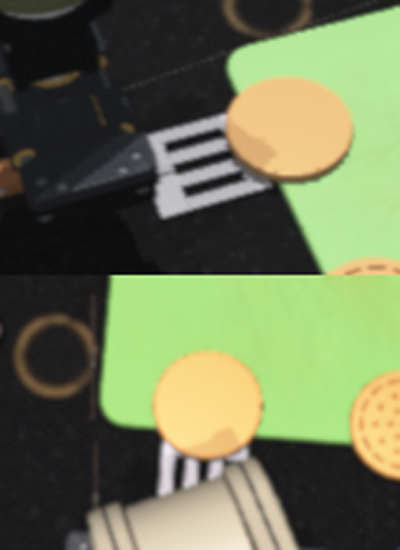

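Blade under the front edge in both views (scene (290,255), top (323,255)) and the biscuit hasn't moved. Next I'll lift along an arc about the far edge.

```bash

python3 -m jog '[[0,-0.004,0,0,0,0],[0,-0.005,0,0,0,0],[-0.001,-0.006,0,0,0,0],[-0.002,-0.006,0,0,0,0],[-0.002,-0.006,0,0,0,0],[-0.003,-0.005,0,0,0,0],[0,0,0,0,0,0]]'
python3 d.py .4820 .2094 .0736 -96
python3 -c "
from h import *
a=snap('scene')['image'][185:325,225:385];b=snap('top')['image'][165:275,240:400]
cv2.imwrite('pics/c4.png',cv2.resize(np.vstack([a,b]),None,fx=2.3,fy=2.3,interpolation=2)[:,:,::-1])"
```

```text
time: 9.13
ee_pos: [0.48, 0.2099, 0.0701]
eef_rot: [0.037, 0.707, -0.705, -0.035]
ft_force: [0.0, 0.1, -1.7]
width: 0.0193
t 9.13 p [0.48   0.2099 0.0701] w 0.0193 F [ 0.   0.1 -1.7] j [-1.05  0.29  0.63  1.93 -0.2   0.98 -2.  ]
shift now-axes [-0.0021 -0.0035  0.0003] goal-axes [-0.0021 -0.0035  0.0003] rot [ 0.1  0.1 -0.1]
```

View pics/c4.png

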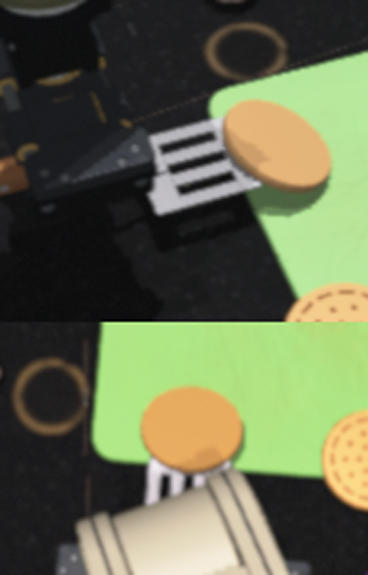

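The biscuit is tilted about 28° and resting on the blade tip (scene about (345,248)). I'll continue the arc.

```bash

python3 -m jog '[[-0.003,-0.005,0,0,0,0],[-0.003,-0.005,0,0,0,0],[-0.004,-0.005,0,0,0,0],[-0.005,-0.005,0,0,0,0],[-0.005,-0.004,0,0,0,0],[-0.003,-0.002,0,0,0,0],[0,0,0,0,0,0]]'
python3 d.py .5075 .2067 .0992 -96
python3 -c "
from h import *
a=snap('scene')['image'][185:325,225:385];b=snap('top')['image'][165:275,240:400]
cv2.imwrite('pics/c5.png',cv2.resize(np.vstack([a,b]),None,fx=2.3,fy=2.3,interpolation=2)[:,:,::-1])"
```

```text
time: 9.82
ee_pos: [0.5041, 0.2069, 0.0972]
eef_rot: [0.036, 0.706, -0.706, -0.036]
ft_force: [-1.0, -0.1, -1.4]
width: 0.0194
t 9.82 p [0.5041 0.2069 0.0972] w 0.0194 F [-1.  -0.1 -1.4] j [-1.02  0.3   0.64  1.85 -0.2   1.05 -1.97]
shift now-axes [-0.0034 -0.002  -0.0002] goal-axes [-0.0034 -0.002  -0.0002] rot [0.  0.2 0. ]
```

View pics/c5.png

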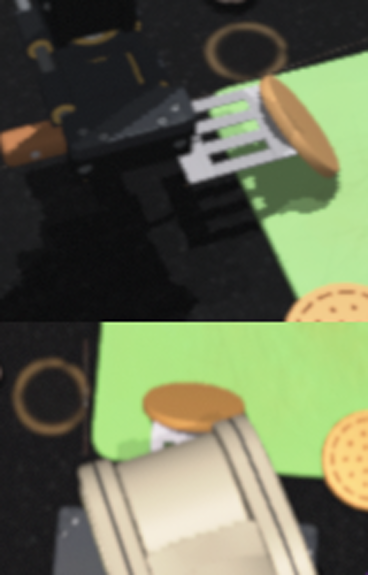

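About 58° now, and the blade is still in contact. Next I'll go up a little and forward past vertical.

```bash

python3 -m jog '[[-0.004,-0.004,0,0,0,0],[-0.005,-0.003,0,0,0,0],[-0.005,-0.002,0,0,0,0],[-0.005,-0.001,0,0,0,0],[-0.005,-0.001,0,0,0,0],[-0.005,0,0,0,0,0],[-0.005,0,0,0,0,0],[-0.005,0,0,0,0,0],[-0.003,0,0,0,0,0],[0,0,0,0,0,0],[0,0,0,0,0,0]]'
python3 d.py .548 .2025 .1085 -96
python3 -c "
from h import *
a=snap('scene')['image'][165:325,245:465];b=snap('top')['image'][105:265,240:460]
cv2.imwrite('pics/c6.png',cv2.resize(np.vstack([a,b]),None,fx=1.8,fy=1.8,interpolation=2)[:,:,::-1])"
```

```text
time: 10.83
ee_pos: [0.5493, 0.2018, 0.1074]
eef_rot: [-0.035, -0.706, 0.707, 0.037]
ft_force: [-0.7, -0.1, -0.5]
width: 0.0198
t 10.83 p [0.5493 0.2018 0.1074] w 0.0198 F [-0.7 -0.1 -0.5] j [-0.95  0.38  0.64  1.73 -0.25  1.11 -1.9 ]
shift now-axes [ 0.0013 -0.0011 -0.0006] goal-axes [ 0.0013 -0.0011 -0.0006] rot [-0.1  0.2  0.1]
```

View pics/c6.png

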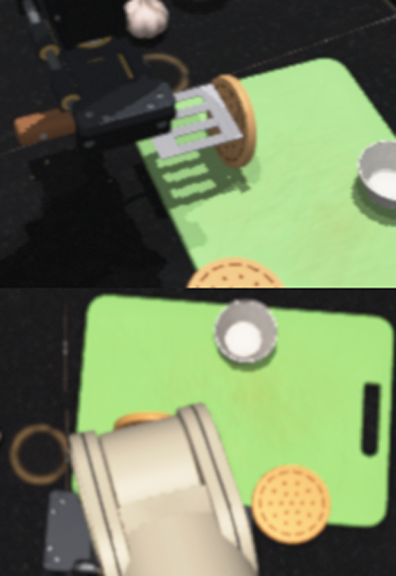

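It's close to vertical, with the stamped face towards the turner at scene (375,230). I'll push a bit further.

```bash

python3 -m jog '[[-0.004,0,0,0,0,0],[-0.005,0,0,0,0,0],[-0.005,0,0,0,0,0],[-0.004,0,0,0,0,0],[0,0,0,0,0,0],[0,0,0,0,0,0],[0,0,0,0,0,0]]'
python3 d.py .548 .2025 .1085 -96
python3 -c "
from h import *
a=snap('scene')['image'][165:325,245:465];b=snap('top')['image'][105:265,240:460]
cv2.imwrite('pics/c7.png',cv2.resize(np.vstack([a,b]),None,fx=1.8,fy=1.8,interpolation=2)[:,:,::-1])"
```

```text
time: 11.52
ee_pos: [0.5686, 0.2002, 0.1074]
eef_rot: [-0.035, -0.706, 0.706, 0.036]
ft_force: [0.1, 1.1, -1.1]
width: 0.0197
t 11.52 p [0.5686 0.2002 0.1074] w 0.0197 F [ 0.1  1.1 -1.1] j [-0.91  0.42  0.63  1.69 -0.27  1.12 -1.88]
shift now-axes [ 0.0207 -0.001  -0.0002] goal-axes [ 0.0207 -0.0011 -0.0001] rot [-0.   0.2  0.1]
```

View pics/c7.png

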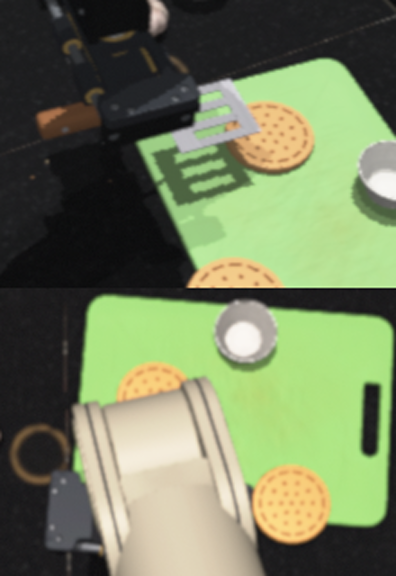

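The biscuit lies flat with its stamped side up. Next I'll back off to worktop in front of the board.

```bash

python3 -m jog '[[0.008,-0.002,0,0,0,0],[0.014,0,0,0,0,0],[0.014,0,0,0,0,0],[0.016,0,0,0,0,0],[0.016,0,0,0,0,0],[0.016,0,0,0,0,0],[0.016,0,0,0,0,0],[0.012,0,0,0,0,0],[0.006,0,0,0,0,0],[0,0,0,0,0,0]]'
python3 d.py .430 .215 .033 -96
```

```text
time: 12.45
ee_pos: [0.4402, 0.2126, 0.11]
eef_rot: [0.033, 0.707, -0.706, -0.036]
ft_force: [-1.0, 0.6, -0.6]
width: 0.0199
t 12.45 p [0.4402 0.2126 0.11  ] w 0.0199 F [-1.   0.6 -0.6] j [-1.13  0.14  0.64  1.98 -0.1   1.06 -2.12]
shift now-axes [ 0.0101  0.077  -0.0013] goal-axes [ 0.0104  0.077  -0.0013] rot [0.1 0.3 0.3]
```

```bash

python3 -m jog '[[0.009,0.01,0,0,0,0.3],[0,0.012,0,0,0,0],[0,0.014,0,0,0,0],[0,0.014,0,0,0,0],[0,0.01,0,0,0,0],[0,0.005,0,0,0,0],[0,0,0,0,0,0],[0,0,0,0,0,0]]'
python3 d.py .430 .215 .0315 -96; python3 b.py
```

```text
time: 13.12
ee_pos: [0.4345, 0.2144, 0.0446]
eef_rot: [0.037, 0.708, -0.705, -0.033]
ft_force: [0.1, 0.0, -0.6]
width: 0.0196
t 13.12 p [0.4345 0.2144 0.0446] w 0.0196 F [ 0.1  0.  -0.6] j [-1.11  0.23  0.62  2.05 -0.17  0.9  -2.07]
shift now-axes [ 0.0047  0.0131 -0.0001] goal-axes [ 0.0046  0.0131 -0.0002] rot [ 0.3  0.3 -0.3]
S 1208 tipfwd [0.1351 0.1341] lat [-0.0335  0.0357] top z med 0.0147 exp 0.016 slope fwd,lat deg [-0.5  0.2] rect ((-95.578125, 0.8759765625), (71.52458953857422, 80.04190826416016), 89.75662994384766)
T 721 tipfwd [0.1375 0.1357] lat [-0.0377  0.035 ] top z med 0.016 exp 0.016 slope fwd,lat deg [-0.4 -0.2] rect ((-105.34265899658203, -8.847953796386719), (74.71681213378906, 100.67935943603516), 16.068342208862305)
```

Blade is level. I'll touch down slowly and watch the force.

```bash

python3 -m jog '[[0,0.005,0,0.3,0,-0.3],[0,0.004,0,0,0,0],[0,0.002,0,0,0,0],[0,0.001,0,0,0,0],[0,0,0,0,0,0]]'
python3 d.py .430 .215 .0315 -96
```

```text
time: 13.63
ee_pos: [0.4358, 0.2156, 0.0333]
eef_rot: [0.036, 0.707, -0.705, -0.034]
ft_force: [0.8, -0.1, -0.8]
width: 0.0196
t 13.63 p [0.4358 0.2156 0.0333] w 0.0196 F [ 0.8 -0.1 -0.8] j [-1.1   0.26  0.61  2.05 -0.19  0.88 -2.05]
shift now-axes [0.0057 0.0018 0.0012] goal-axes [0.0057 0.0018 0.0012] rot [ 0.1  0.3 -0.1]
```

```bash

python3 -m jog '[[0,0.0015,0,0,0,0],[0,0.001,0,0,0,0],[0,0,0,0,0,0]]'
python3 d.py .430 .215 .0315 -96
python3 -m jog '[[0,0,0,0,0,0],[0,0,0,0,0,0],[0,0,0,0,0,0],[0,0,0,0,0,0],[0,0,0,0,0,0],[0,0,0,0,0,0],[0,0,0,0,0,0],[0,0,0,0,0,0],[0,0,0,0,0,0],[0,0,0,0,0,0]]' 0.6 10
python3 d.py .430 .215 .15 -96
```

```text
time: 13.88
ee_pos: [0.4359, 0.2157, 0.0309]
eef_rot: [0.036, 0.707, -0.705, -0.034]
ft_force: [-1.7, 0.5, 2.7]
width: 0.0197
t 13.88 p [0.4359 0.2157 0.0309] w 0.0197 F [-1.7  0.5  2.7] j [-1.1   0.26  0.61  2.05 -0.2   0.88 -2.05]
shift now-axes [ 0.0057 -0.0006  0.0013] goal-axes [ 0.0057 -0.0006  0.0014] rot [ 0.2  0.3 -0.1]
time: 14.72
ee_pos: [0.4367, 0.2161, 0.0315]
eef_rot: [0.036, 0.708, -0.705, -0.034]
ft_force: [-0.7, -0.2, 0.5]
width: 0.0691
t 14.72 p [0.4367 0.2161 0.0315] w 0.0691 F [-0.7 -0.2  0.5] j [-1.1   0.26  0.61  2.05 -0.2   0.88 -2.05]
shift now-axes [ 0.0061 -0.1185  0.0013] goal-axes [ 0.0065 -0.1185  0.0018] rot [ 0.2  0.3 -0.2]
```

Released, with touchdown felt at 2.7 N. I'll raise the gripper and back away.

```bash

python3 -m jog '[[0,-0.006,0,0,0,0],[0,-0.015,0,0,0,0],[0,-0.02,0,0,0,0],[0,-0.025,0,0,0,0],[0,-0.025,0,0,0,0],[0,-0.025,0,0,0,0],[0,-0.025,0,0,0,0],[0,-0.01,-0.02,0,0,0],[0,0,-0.03,0,0,0],[0,0,-0.03,0,0,0],[0,0,-0.03,0,0,0],[0,0,-0.03,0,0,0]]'
python3 -m jog '[[0,0,-0.03,0,0,0],[0,0,-0.03,0,0,0],[0,0,-0.02,0,0,0],[0,0,0,0,0,0],[0,0,0,0,0,0],[0,0,0,0,0,0]]'
python3 - <<'E'
from m import *
B=((5,90,120),(22,255,255))
for c,b,n in((S,(300,180,440,290),"plain S"),(T,(280,130,360,222),"plain T"),(S,(340,290,412,365),"stamp S"),(T,(372,200,428,250),"stamp T")):
    k,m=blob(c,*B,b);e=cv2.fitEllipse(k);P=cloud(c,m);print(n,np.round(e[0],1),np.round(e[1],1),np.median(P,0).round(4),P[:,2].min().round(3),P[:,2].max().round(3))
cv2.imwrite("pics/fin.png",np.vstack([S["image"][100:400,100:600],T["image"][90:380,100:600]])[:,:,::-1])
E
```

```text
time: 15.72
ee_pos: [0.4529, 0.3514, 0.1972]
eef_rot: [0.042, 0.709, -0.703, -0.038]
ft_force: [0.5, 0.0, 0.3]
width: 0.0695
time: 16.22
ee_pos: [0.4596, 0.4413, 0.1987]
eef_rot: [0.039, 0.709, -0.703, -0.035]
ft_force: [0.3, -0.7, 0.4]
width: 0.0693
plain S [394.1 240.5] [36.9 48.9] [0.7349 0.1812 0.0186] 0.012 0.023
plain T [325.9 167.1] [40.4 41.8] [0.735  0.1868 0.0203] 0.014 0.028
stamp S [376.2 333.4] [49.  57.4] [0.6099 0.0315 0.0188] -0.003 0.023
stamp T [401.2 225. ] [42.1 42.9] [0.6097 0.0365 0.0201] -0.004 0.027
```

View pics/fin.png

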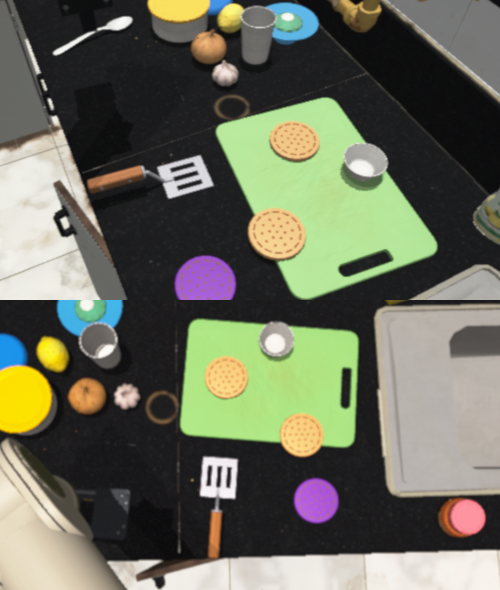

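The turned biscuit is at scene (394,240) and top (326,167), stamped side up, with its top at 19–20 mm. The other biscuit hasn't moved. The turner lies flat on the worktop and the arm is clear.

```bash
python3 -c "
from bench import r
print(r.close_job())"
```

```text
the job is handed in; nothing more can be done
None
```

The job is done and handed in; the last clock reading was 16.2 s of the 54 s allowed. I gripped the turner, slipped its blade about 20 mm under the plain biscuit's overhang, and tipped the biscuit over its far edge. I then laid the turner flat on the worktop in front of the board and let go.

What the last checks showed, before handing in:
- **Turned biscuit:** it lies flat and stamped side up on the board at about (0.735, 0.184). Its top measures 19–20 mm high, as it should.
- **Other biscuit:** both cameras place it where it started, to within a millimetre.
- **Turner:** it lies on its blade in front of the board, well clear of both biscuits. Level was measured just before touchdown (within about 0.6°); after release I only judged it from the pictures.
- **Robot:** the gripper is open and clear of everything. In the pictures it never touched a biscuit.
- **Disagreement:** the two cameras differ by about 5 mm in y. Triangulated heights came out low (biscuits about 8 mm, handle about 3 mm against the text's mid-height), so I used the depth heights, which matched the text, and averaged the two cameras' positions.

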